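# Feed a blank through a flap

## Robot

A 7-joint arm with a two-finger parallel gripper is mounted at the origin on the work surface; the furniture and walls round the work are solid. World frame = base frame: x ahead of the robot, y to its left, z up, the work surface at z = 0. Lengths are in m, angles in degrees, forces in N, time in s.
With the tool pointing down it reaches from about 0.425 to 0.875 m from the base axis. Payload 4.7 kg.
Tool frame: the origin (TCP) lies midway between the tips of the shut fingers; the grasp point (between the pads) lies 19 mm behind it; z points along the fingers, x is the direction in which the jaws open and shut, and the axes are right-handed (so a half turn about z gives the same grasp; the last joint's range is limited). The gripper opens to 87 mm and grips with 3 to 60 N. Pads are 19 mm wide; open, the fingers measure 117 mm over their backs; the gripper's body (75 mm by 190 mm) begins 51 mm behind the grasp point.
Start: joints at [65.667, 18.392, -4.016, 83.108, 1.295, 78.541, -3.26], TCP at [0.276, -0.588, 0.186] pointing down, gripper open.
Joint ranges: [-163.93, 163.93], [-17.29, 119.83], [-79.2, 71.16], [3.27, 140.29], [-89.18, 269.18], [5.43, 117.66], [-154.24, 154.24]. Speed limits (degrees/s): [147.25, 147.25, 180, 180, 180, 180, 180].

## Interface

Orientations are given as [roll, pitch, yaw] about the fixed x, y, z axes, in that order (R = Rz(yaw) Ry(pitch) Rx(roll)).
In Python, from cell import env gives the robot as it stands.
- The arm moves only by the tool carry_out, never from a script. Its argument "plan" is a list of rows, each an object with "grip": the closure, from 0 (fully open) to 1 (shut); "dp": the shift along the tool's x, y, z in m, a list of three; "rotation": the turn, a rotation vector about the tool's x, y, z in degrees, a list of three. In form: [{"grip": grip, "dp": [dx, dy, dz], "rotation": [wx, wy, wz]}, ...]. A call has 1 to 8 rows; each row shifts and turns the pose as measured when the row begins, along the tool's axes as they then stand; what a row does not reach is not made up. A row lasts 1/12 s, in which the tool goes at most 41.7 mm and 7.16 degrees, less where a joint would pass 70% of its speed; a pose out of reach is approached as far as the arm can. A call is refused whole if a number of a shift passes 0.0417 or a number of a turn 7.16, either way. A call with a gripper value outside its range is refused whole. The fingers move at their own pace and stop on an object; "force" is the grip in N (left out, the last holds). Time passes only in rows, so rows that do not move let the fingers close. It gives the time, the measured TCP pose, the force and the opening at its end, in the units of the state.
- env.get_obs(): the state, without advancing time (a new reading comes with each control period).
- env.read_camera(name): name is "scene" or "side" or "wrist"; returns the picture (420x560x3 uint8, red, green, blue); there is no depth.
- env.camera_params(name): a dict with "fx", "fy", "cx", "cy" (pixels), "k1" (the pictures are not rectified: a ray, as slopes to the right and down, at radius r is drawn at 1 + k1 r^2 times it, then the intrinsics apply), "R" (3x3) and "t" (3): a world point X has camera coordinates R X + t. Camera axes: x right, y down, z forward; pixel columns grow to the right and rows downward; lengths in m; the calibration is good to about 2 mm. A picture is of the moment at which its call begins: read the wrist's pose just before it. camera_params takes no time and is no camera call; for the wrist camera it gives the pose at the moment of the call.
- env.sign_off(): hands the job in, once; it reports no verdict.
The state is a dict: "time_s": time; "qpos": joint angles; "joint_velocities": joint speeds; "effort": joint torques, N m; "tool_pos": TCP position; "tool_rot": TCP orientation; "force": force on the tool from outside, world axes, zero at the start; "wrist_torque": the same for the moment, N m; "grip_width": finger opening in m.
Only numpy, scipy, OpenCV 4.12 (cv2) and the standard library are available. Lean on these libraries where they do the work, as an engineer would, in place of code of your own. Each camera call takes 0.05 s, during which the arm holds its last target. There are 200 camera calls.

## Task

Push the pine blank that lies on the feeder's loading deck sideways until it lies flush against the low wooden fence, still in front of the flap, then push it along the fence, through the hanging steel flap and right into the trough behind it. Draw back so that the flap swings shut behind the blank. Only push the blank, do not lift it, and leave the other things on the bench where they are.

Things in the scene. Friction and masses are not known exactly. Their poses are not given: they have to be found in the camera images.
- feeder: Feeder fixed on the bench: plywood deck 12 mm thick (top at z = 12 mm), low fence, hanging flap between two posts, walled trough. Origin on the bench under the flap, in mid-lane; z up, +y the feed direction (about the robot's left), +x about away from the robot. Loading deck: x -125 to +55, y -190 to 0 mm, open at its -x and -y sides. All positions named in the other entries are in this frame.
- fence_face (a point): Point on the face of the low wooden fence, at x = +25, y = -104 mm, on the deck. The fence runs along y from -190 to -18 mm on the +x side of the loading deck; its top is at z = 28 mm. The blank flush against it has its centre at x = 0.
- gate (a point): Middle of the hinge line, x = 0, y = 0, z = 74 mm, along x. Two aluminium posts, inner faces at x = -38 and +38 mm, y -11 to +11, tops at z = 80 mm; nothing bridges them, so shut fingers up to 55 mm wide can follow the blank through from above. A slanting lead-in wall, top at z = 28 mm, runs from the -x post back to about x = -60, y = -36 mm.
- trough_mid (a point): Centre of the trough floor behind the flap: x = 0, y = +77, z = 12 mm. Inner wall faces at x = -40 and +40 mm, end stop face at y = +154 mm, walls 16 mm high.
- flap (a joint): Flap angle, rad: 0 hanging shut, growing as it swings into the trough (+y only), stop at 1.45; falls shut by its weight (60 g). A U of two thin steel arms at x = +-34 mm and a cross bar 40 to 49 mm below the hinge, 6 mm thick, 13 mm clear of the deck. The bar leans on fingers that follow the blank; their front can go 36 mm past y = 0. It shuts only if the blank's rear end is over 26 mm past y = 0.
- blank_mid (a point): Centre of the pine blank, a flat board 50 x 98 x 20 mm (x, y, z of its own axes, z up), about 120 g, lying on the loading deck nearer the robot than the fence, its long side roughly along the feed direction. The point is half-way up, 22 mm over the bench.
- screw_tin: Bystander: grey metal tin, 64 mm across, height 45 mm. Origin at the centre of its underside.
- wax_tin: Bystander: cream round flat tin, 72 mm across, height 28 mm. Origin at the centre of its underside.
- sanding_block: Bystander: brown sanding block, 63x114x31 mm. Origin at the centre of its underside.
- offcut: Bystander: pine offcut, 48x55x45 mm. Origin at the centre of its underside.
- roll: Bystander: roll of masking tape, 82 mm across, height 24 mm. Origin at the centre of its underside.
- jar: Bystander: white round jar, 67 mm across, height 68 mm. Origin at the centre of its underside.
Not all that is in view belongs to the job. What is meant by the part that bears blank_mid is not blue or pink, and is the smaller of those in its own colour.

How it is judged:
By the outcome, as a careful person would: the job done as asked, in the order asked, and still so for the second after the job is handed in, with the robot touching nothing.
It also fails if it takes over 48 s, if anything falls off the work surface, if the arm or the gripper's body presses on something with over 40 N, if the wrist force passes 120 N, or if a joint passes its speed limit or range.

## Working session

There is one attempt and no reset: what is moved stays moved. The work goes in short steps, Python scripts to look and compute and a tool call to move; the robot and the scene stay as the last step left them, time stands still between calls to the robot, and variables do not carry over. Pictures are saved under pics/ and viewed, about 8 in all and at most 12, crops included, and the job is handed in when it is done.

Besides the shell and the picture viewer there is one more tool, called after ">>>" by a JSON object that holds its "api" and its "payload", one argument or row to a line. carry_out: Moves the arm, as the interface text tells. Its arguments: {"type":"object","properties":{"plan":{"type":"array","items":{"type":"object","properties":{"grip":{"type":"number"},"dp":{"type":"array","items":{"type":"number"}},"rotation":{"type":"array","items":{"type":"number"}}}}},"force":{"type":"number"}},"required":["plan"]}

```bash
mkdir -p pics; ls; python3 - <<'E'
from cell import env
import cv2,numpy as np
for n in("scene","side"):
    im=env.read_camera(n); cv2.imwrite(f"pics/{n}0.png",im[:,:,::-1])
    p=env.camera_params(n); print(n,{k:np.round(v,4).tolist() for k,v in p.items()})
o=env.get_obs();print({k:np.round(v,4).tolist() for k,v in o.items()})
E
```

```text
pics
scene {'fx': 422.7078, 'fy': 422.7078, 'cx': 282.9069, 'cy': 208.8921, 'k1': -0.1227, 'R': [[-0.5501, -0.835, -0.0111], [-0.556, 0.3762, -0.7412], [0.6231, -0.4016, -0.6712]], 't': [0.1047, 0.3457, 1.1159]}
side {'fx': 476.3409, 'fy': 476.3409, 'cx': 278.9005, 'cy': 216.4997, 'k1': -0.0296, 'R': [[0.9997, 0.0211, 0.0101], [0.0177, -0.3997, -0.9165], [-0.0153, 0.9164, -0.4]], 't': [-0.4001, 0.0147, 1.5969]}
{'time_s': 0.1, 'qpos': [65.6678, 18.4338, -4.016, 83.1665, 1.2952, 78.5427, -3.2603], 'joint_velocities': [0.0554, -0.1022, 0.0093, -0.2106, -0.0086, 0.1634, -0.0178], 'effort': [-0.0002, -49.2573, -0.4058, -31.3396, -0.0641, 0.0395, 0.0], 'tool_pos': [0.2759, -0.5879, 0.185], 'tool_rot': [179.9944, 0.0977, -64.8581], 'force': [0.0556, 0.0172, -0.2467], 'wrist_torque': [0.0289, -0.0071, -0.0319], 'grip_width': 0.0871}
```

View pics/scene0.png

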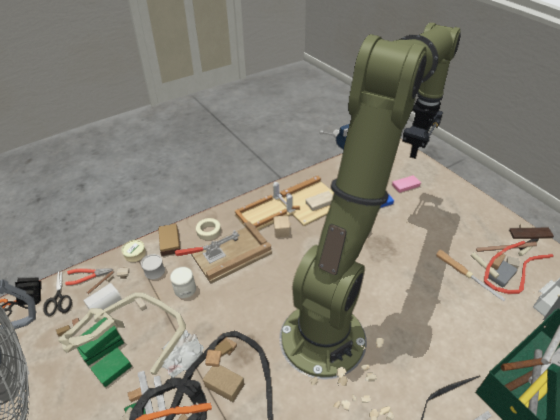

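View pics/side0.png

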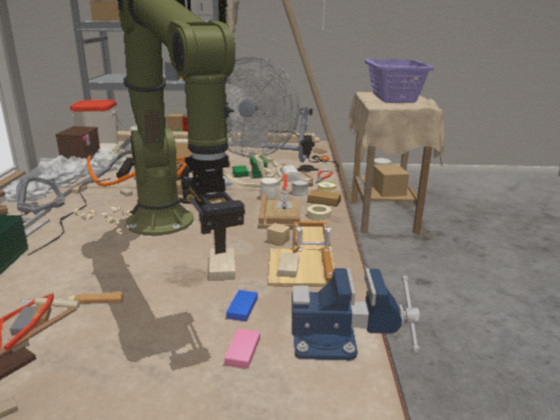

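```bash
python3 - <<'E'
import cv2,numpy as np
a=cv2.imread("pics/scene0.png")[170:250,220:350]; b=cv2.imread("pics/side0.png")[215:295,200:345]
a=cv2.resize(a,None,fx=5.2,fy=5.2,interpolation=cv2.INTER_CUBIC)[:, :]
b=cv2.resize(b,None,fx=5.2,fy=5.2,interpolation=cv2.INTER_CUBIC)
cv2.imwrite("pics/cropb.png",b);cv2.imwrite("pics/cropa.png",a)
E
```

```text
(no output)
```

View pics/cropb.png

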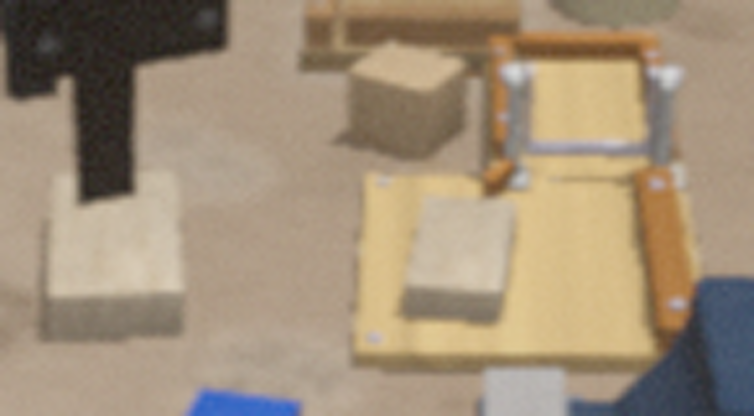

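```bash
cat > h.py <<'E'
import numpy as np,cv2
from scipy.optimize import least_squares
def ray(p,uv):
    K=np.array([[p['fx'],0,p['cx']],[0,p['fy'],p['cy']],[0,0,1]])
    xy=cv2.undistortPoints(np.array([[uv]],float),K,np.array([p['k1'],0,0,0,0.]))[0,0]
    R=np.array(p['R']);return -R.T@np.array(p['t']),R.T@np.array([*xy,1])
def onz(p,uv,z):
    c,d=ray(p,uv);return c+d*(z-c[2])/d[2]
def proj(p,X):
    R=np.array(p['R']);K=np.array([[p['fx'],0,p['cx']],[0,p['fy'],p['cy']],[0,0,1]])
    return cv2.projectPoints(np.array(X,float).reshape(-1,3),cv2.Rodrigues(R)[0],np.array(p['t'],float),K,np.array([p['k1'],0,0,0,0.]))[0].reshape(-1,2)
def fit2(L,W):  # local xy -> world xy
    f=lambda q:((np.c_[np.cos(q[2])*L[:,0]-np.sin(q[2])*L[:,1],np.sin(q[2])*L[:,0]+np.cos(q[2])*L[:,1]]+q[:2])-W).ravel()
    r=least_squares(f,[.6,-.2,0],loss='soft_l1',f_scale=.003);return r.x,r.fun.reshape(-1,2)
E
python3 - <<'E'
from cell import env
from h import *
p=env.camera_params("side")
c=lambda u,v:(200+(u+.5)/5.2-.5,215+(v+.5)/5.2-.5)
P=[((-.125,-.19),.012,(355,358)),((-.125,0),.012,(367,174)),((-.044,0),.08,(514,70)),((.044,0),.08,(668,70)),((.025,-.018),.028,(638,172)),((0,0),.03,(588,148))]
W=np.array([onz(p,c(*q[2]),q[1])[:2] for q in P]);L=np.array([q[0] for q in P])
x,r=fit2(L,W);print(x[:2],np.degrees(x[2]));print(np.round(W,4));print(np.round(r*1e3,1))
B=np.array([onz(p,c(*q),.032)[:2] for q in((425,194),(515,200),(500,299),(402,293))])
LB=np.array([(-.025,.049),(.025,.049),(.025,-.049),(-.025,-.049)])
y,r=fit2(LB,B);print(y[:2],np.degrees(y[2]));print(np.round(r*1e3,1))
c_,s=np.cos(x[2]),np.sin(x[2]);R=np.array([[c_,-s],[s,c_]]);print("in feeder",(y[:2]-x[:2])@R)
print("vise",onz(p,(292,288),.1),onz(p,(352,271),.12))
print("world other board",onz(p,(222,263),.03))
E
```

```text
[ 0.50311935 -0.20729338] 0.7537637328124925
[[ 0.3803 -0.4022]
 [ 0.3788 -0.2056]
 [ 0.4598 -0.2092]
 [ 0.545  -0.2056]
 [ 0.5294 -0.2281]
 [ 0.5028 -0.2037]]
[[ 0.3  3.3]
 [-0.6 -3.3]
 [-0.7  1.3]
 [ 2.1 -1.2]
 [-1.1  3.1]
 [ 0.3 -3.6]]
[ 0.43170682 -0.32164839] -5.301655705140586
[[-0.9 -4.2]
 [ 0.5 -3.9]
 [ 0.7  3.8]
 [-0.2  4.3]]
in feeder [-0.07291072 -0.11340567]
vise [ 0.43951796 -0.56201694  0.1       ] [ 0.57359899 -0.5181958   0.12      ]
world other board [ 0.25428958 -0.33260767  0.03      ]
```

View pics/cropa.png

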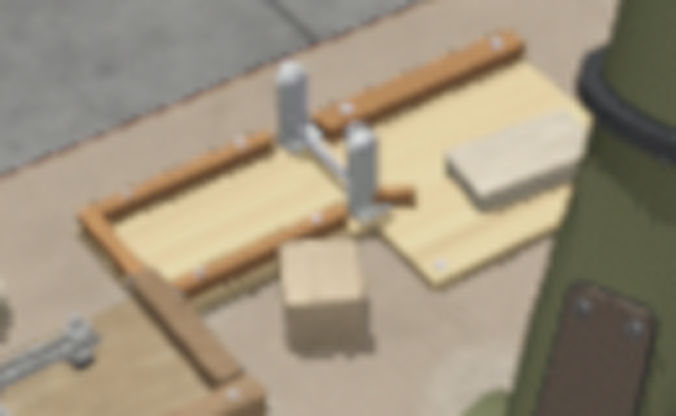

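Candidates in the side view are the pale board on the deck (288,264), the larger pale board on the bench (222,263), the blue one (242,305) and the pink one (243,348). The crop shows the deck board is the smaller of the two pine ones and lies on the loading deck, so I choose that one. The offcut stands beside the trough at about (279,234). The vise is in front of the deck.

>>> {"api": "carry_out", "payload": {
  "plan": [
    {"grip":0.4,"dp":[-0.0214,-0.028,-0.008],"rotation":[0,0,0]},
    {"grip":0.4,"dp":[-0.0214,-0.028,-0.008],"rotation":[0,0,0]},
    {"grip":0.4,"dp":[-0.0214,-0.028,-0.008],"rotation":[0,0,0]},
    {"grip":0.4,"dp":[-0.0214,-0.028,-0.008],"rotation":[0,0,0]},
    {"grip":0.4,"dp":[-0.0214,-0.028,-0.008],"rotation":[0,0,0]},
    {"grip":0.4,"dp":[-0.0214,-0.028,-0.008],"rotation":[0,0,0]},
    {"grip":0.4,"dp":[-0.0214,-0.028,-0.008],"rotation":[0,0,0]},
    {"grip":0.4,"dp":[-0.0214,-0.028,-0.008],"rotation":[0,0,0]}
  ]
}}

```text
time_s: 0.77
tool_pos: [0.4015, -0.3348, 0.2423]
tool_rot: [179.5, 0.8, -66.0]
force: [1.5, -0.8, -0.6]
grip_width: 0.053
```

>>> {"api": "carry_out", "payload": {
  "plan": [
    {"grip":0.4,"dp":[0,0,0],"rotation":[0,0,6.5]},
    {"grip":0.4,"dp":[0,0,0],"rotation":[0,0,6.5]},
    {"grip":0.4,"dp":[0,0,0],"rotation":[0,0,6.5]},
    {"grip":0.4,"dp":[0,0,0],"rotation":[0,0,5]},
    {"grip":0.4,"dp":[0,0,0],"rotation":[0,0,0]}
  ]
}}

```text
time_s: 1.18
tool_pos: [0.4092, -0.3218, 0.2441]
tool_rot: [179.4, 0.6, -90.4]
force: [0.2, -0.0, 0.2]
grip_width: 0.0524
```

```bash
python3 - <<'E'
from cell import env
import cv2,numpy as np,pickle
o=env.get_obs();p=env.camera_params("wrist")
im=env.read_camera("wrist"); s=env.read_camera("scene")
pickle.dump(p,open("w1.pkl","wb"))
cv2.imwrite("pics/w1.png",cv2.resize(im[:,:,::-1],None,fx=1.42,fy=1.42,interpolation=cv2.INTER_CUBIC));cv2.imwrite("pics/s1.png",s[:,:,::-1])
print({k:np.round(o[k],4).tolist() for k in("time_s","tool_pos","tool_rot","force","grip_width","qpos")})
print({k:np.round(v,3).tolist() for k,v in p.items()})
E
```

```text
{'time_s': 1.1833, 'tool_pos': [0.4092, -0.3218, 0.2441], 'tool_rot': [179.413, 0.5862, -90.4225], 'force': [0.2431, -0.0251, 0.2348], 'grip_width': 0.0524, 'qpos': [49.416, 2.6237, -14.5003, 95.0016, 0.5096, 83.2743, -55.5571]}
{'fx': 309.219, 'fy': 309.219, 'cx': 285.628, 'cy': 209.929, 'k1': 0.012, 'R': [[-0.008, -1.0, -0.01], [-0.961, 0.005, 0.277], [-0.277, 0.012, -0.961]], 't': [-0.315, 0.345, 0.563]}
```

View pics/w1.png

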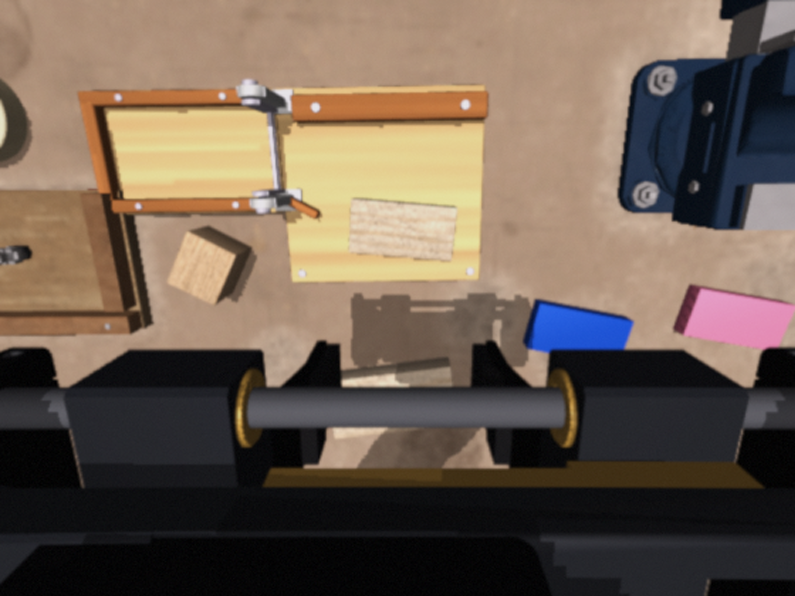

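```bash
python3 - <<'E'
from h import *; import pickle
p=pickle.load(open("w1.pkl","rb"))
c=lambda u,v:((u+.5)/1.42-.5,(v+.5)/1.42-.5)
P=[((-.125,-.19),.012,(479,279)),((-.125,0),.012,(292,282)),((.025,-.19),.028,(487,118)),((.025,-.018),.028,(293,122)),((.04,.154),.028,(106,106)),((-.04,.154),.028,(111,199)),]
W=np.array([onz(p,c(*q[2]),q[1])[:2] for q in P]);L=np.array([q[0] for q in P])
x,r=fit2(L,W);print(x[:2],np.degrees(x[2]));print(np.round(r*1e3,1))
B=np.array([onz(p,c(*q),.032)[:2] for q in((351,199),(457,207),(451,261),(349,249))])
LB=np.array([(.025,.049),(.025,-.049),(-.025,-.049),(-.025,.049)])
y,r=fit2(LB,B);print(y[:2],np.degrees(y[2]));print(np.round(r*1e3,1))
c_,s=np.cos(x[2]),np.sin(x[2]);R=np.array([[c_,-s],[s,c_]]);print("in feeder",(y[:2]-x[:2])@R)
for q in((-.11,-.113),(0,-.19),(0,.036)): print(q,x[:2]+R@q)
E
```

```text
[ 0.50274369 -0.20238559] 0.3999264955136124
[[-1.2 -1.2]
 [-0.5  0.2]
 [ 0.3 -1.3]
 [ 0.8  0.4]
 [ 0.9 10.7]
 [-0.2 -1.3]]
[ 0.43288963 -0.31566611] -5.67204359486877
[[ 1.7 -0. ]
 [-0.1 -0.7]
 [ 0.3 -0.2]
 [-2.1  1. ]]
in feeder [-0.07064305 -0.11279019]
(-0.11, -0.113) [ 0.39353511 -0.31615063]
(0, -0.19) [ 0.50406988 -0.39238096]
(0, 0.036) [ 0.50249241 -0.16638646]
```

View pics/s1.png

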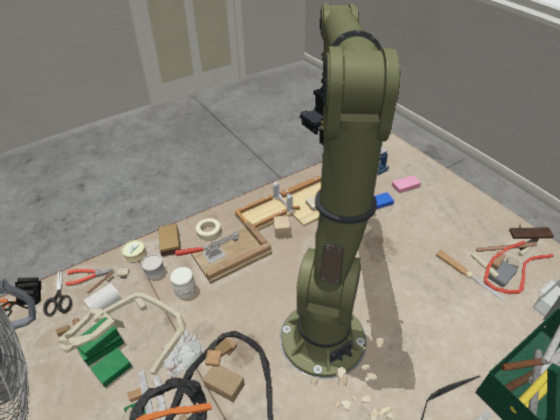

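```bash
cat >> h.py <<'E'
from scipy.spatial.transform import Rotation as Ro
def delta(o,pos,yaw):
    R=Ro.from_euler('xyz',o['tool_rot'],degrees=True);T=Ro.from_euler('xyz',[180,0,yaw],degrees=True)
    return np.round(R.inv().apply(np.array(pos)-o['tool_pos']),4),np.round((R.inv()*T).as_rotvec(degrees=True),2)
E
python3 - <<'E'
from cell import env
from h import *
o=env.get_obs();print(delta(o,(.372,-.316,.080),-89.5),o['tool_pos'])
E
```

```text
(array([-0.0043,  0.0353,  0.1644]), array([ 0.59,  0.6 , -0.67])) [ 0.40894328 -0.32215448  0.24399959]
```

>>> {"api": "carry_out", "payload": {
  "plan": [
    {"grip":0.4,"dp":[-0.002,0.018,0],"rotation":[0.6,0.6,-0.7]},
    {"grip":0.4,"dp":[-0.002,0.017,0.02],"rotation":[0,0,0]},
    {"grip":0.4,"dp":[0,0,0.036],"rotation":[0,0,0]},
    {"grip":0.4,"dp":[0,0,0.036],"rotation":[0,0,0]},
    {"grip":0.4,"dp":[0,0,0.036],"rotation":[0,0,0]},
    {"grip":0.4,"dp":[0,0,0.036],"rotation":[0,0,0]},
    {"grip":0.4,"dp":[0,0,0.01],"rotation":[0,0,0]},
    {"grip":0.4,"dp":[0,0,0],"rotation":[0,0,0]}
  ]
}}

```text
time_s: 1.95
tool_pos: [0.3728, -0.3219, 0.0659]
tool_rot: [-179.7, -0.3, -88.5]
force: [-0.1, 0.8, 0.5]
grip_width: 0.0524
```

```bash
python3 - <<'E'
from cell import env
from h import *
o=env.get_obs();print(delta(o,(.372,-.316,.021),-89.5),o['tool_pos'],o['tool_rot'])
E
```

```text
(array([-0.0061,  0.0008,  0.0449]), array([-0.28, -0.3 ,  0.98])) [ 0.3727639  -0.32186793  0.06590062] [-179.72586352   -0.30446539  -88.51901854]
```

>>> {"api": "carry_out", "payload": {
  "plan": [
    {"grip":0.4,"dp":[-0.003,0,0.018],"rotation":[-0.3,-0.3,0.8]},
    {"grip":0.4,"dp":[-0.003,0,0.018],"rotation":[0,0,0]},
    {"grip":0.4,"dp":[0,0,0.004],"rotation":[0,0,0]},
    {"grip":0.4,"dp":[0,0,0.001],"rotation":[0,0,0]},
    {"grip":0.4,"dp":[0,0,0],"rotation":[0,0,0]}
  ]
}}

```text
time_s: 2.37
tool_pos: [0.3765, -0.3202, 0.0309]
tool_rot: [-179.7, -0.3, -89.2]
force: [0.4, -0.5, -0.8]
grip_width: 0.0526
```

```bash
python3 - <<'E'
from cell import env
from h import *
o=env.get_obs();print(delta(o,(.462,-.316,.021),-89.5),o['tool_pos'],o['tool_rot'],o['force'])
E
```

```text
(array([-0.003 , -0.0855,  0.0103]), array([-0.31, -0.31,  0.33])) [ 0.37653861 -0.32019131  0.03090117] [-179.68955436   -0.30825876  -89.1726305 ] [ 0.36314264 -0.45977308 -0.81428859]
```

>>> {"api": "carry_out", "payload": {
  "plan": [
    {"grip":0.4,"dp":[-0.002,0,0.008],"rotation":[-0.3,-0.3,0.3]},
    {"grip":0.4,"dp":[-0.001,0,0.002],"rotation":[0,0,0]},
    {"grip":0.4,"dp":[0,-0.01,0.0],"rotation":[0,0,0]},
    {"grip":0.4,"dp":[0,-0.01,0.0],"rotation":[0,0,0]},
    {"grip":0.4,"dp":[0,-0.01,0],"rotation":[0,0,0]},
    {"grip":0.4,"dp":[0,-0.01,0],"rotation":[0,0,0]},
    {"grip":0.4,"dp":[0,-0.01,0],"rotation":[0,0,0]},
    {"grip":0.4,"dp":[0,0,0],"rotation":[0,0,0]}
  ]
}}

```text
time_s: 3.03
tool_pos: [0.4371, -0.3198, 0.0265]
tool_rot: [-179.5, -0.4, -89.5]
force: [1.3, -0.5, 0.4]
grip_width: 0.0524
```

```bash
python3 - <<'E'
from cell import env
from h import *
o=env.get_obs();print(delta(o,(.462,-.316,.021),-89.5),o['tool_pos'],o['tool_rot'],o['force'])
E
```

```text
(array([-0.0036, -0.0249,  0.0057]), array([-0.52, -0.38,  0.03])) [ 0.4370667  -0.31977506  0.02645931] [-179.48407128   -0.3772141   -89.46940379] [ 1.34527116 -0.53330815  0.43974808]
```

>>> {"api": "carry_out", "payload": {
  "plan": [
    {"grip":0.4,"dp":[0,0,0.005],"rotation":[-0.5,-0.4,0]},
    {"grip":0.4,"dp":[0,-0.005,0.002],"rotation":[0,0,0]},
    {"grip":0.4,"dp":[0,-0.005,0.0],"rotation":[0,0,0]},
    {"grip":0.4,"dp":[0,-0.004,0.0],"rotation":[0,0,0]},
    {"grip":0.4,"dp":[0,-0.003,0],"rotation":[0,0,0]},
    {"grip":0.4,"dp":[0,0,0],"rotation":[0,0,0]}
  ]
}}

```text
time_s: 3.53
tool_pos: [0.4556, -0.3191, 0.0176]
tool_rot: [179.8, 0.1, -89.4]
force: [0.1, 1.7, 0.4]
grip_width: 0.0525
```

```bash
python3 - <<'E'
from cell import env
from h import *
o=env.get_obs();print(delta(o,(.468,-.316,.021),-89.5),o['tool_pos'],o['tool_rot'],o['force'])
im=env.read_camera("side")[230:300,255:345]
cv2.imwrite("pics/side2.png",cv2.resize(im[:,:,::-1],None,fx=8,fy=8,interpolation=cv2.INTER_CUBIC))
E
```

```text
(array([-0.003 , -0.0124, -0.0034]), array([0.16, 0.15, 0.07])) [ 0.45559824 -0.31908683  0.01761861] [ 1.79838616e+02  1.46304668e-01 -8.94263421e+01] [0.1368178  1.73079628 0.40631731]
```

View pics/side2.png

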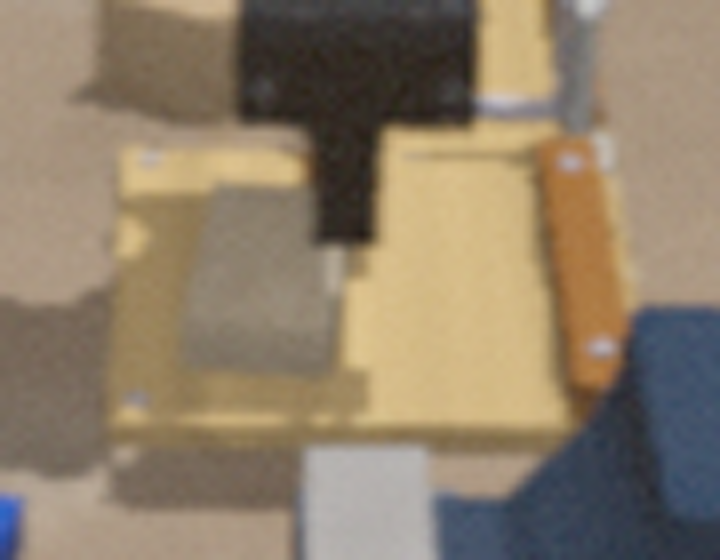

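```bash
python3 - <<'E'
from cell import env
from h import *
p=env.camera_params("side")
o=env.get_obs();R=Ro.from_euler('xyz',o['tool_rot'],degrees=True).as_matrix();t=o['tool_pos']
for q in([0,0,0],[.033,0,0],[-.033,0,0],[.033,0,-.07],[.1,0,-.07],[.033,-.0095,0],[.033,.0095,0]): 
    print(q,np.round((proj(p,t+R@q)[0]-[255,230])*8))
print(np.round((proj(p,[[.408,-.3136,.032],[.4329,-.3157,.032]])-[255,230])*8))
E
```

```text
[0, 0, 0] [334. 288.]
[0.033, 0, 0] [337. 338.]
[-0.033, 0, 0] [332. 241.]
[0.033, 0, -0.07] [343. 150.]
[0.1, 0, -0.07] [348. 251.]
[0.033, -0.0095, 0] [365. 338.]
[0.033, 0.0095, 0] [308. 337.]
[[196. 240.]
 [269. 245.]]
```

```bash
python3 - <<'E'
from cell import env
from h import *; import pickle
for p,o in((pickle.load(open("w1.pkl","rb")),dict(tool_pos=np.array([.4092,-.3218,.2441]),tool_rot=[179.413,.5862,-90.4225])),(env.camera_params("wrist"),env.get_obs())):
    R=np.array(p['R']);C=-R.T@np.array(p['t']);T=Ro.from_euler('xyz',o['tool_rot'],degrees=True)
    print(np.round(C,4),np.round(o['tool_pos'],4),"cam in tool",np.round(T.inv().apply(C-o['tool_pos']),4),np.round((T.inv()*Ro.from_matrix(R.T)).as_euler('xyz',degrees=True),2))
print(np.round(o['qpos'],2),o['grip_width'],o['time_s'])
im=env.read_camera("wrist");cv2.imwrite("pics/w2.png",im[:,:,::-1])
im=env.read_camera("side");cv2.imwrite("pics/side3.png",cv2.resize(im[170:290,230:340,::-1],None,fx=5,fy=5,interpolation=cv2.INTER_CUBIC))
a=cv2.imread("pics/side3.png");b=cv2.imread("pics/w2.png");b=cv2.resize(b,None,fx=.9,fy=.9)
h=max(a.shape[0],b.shape[0]);Z=np.zeros((h,a.shape[1]+b.shape[1],3),np.uint8);Z[:a.shape[0],:a.shape[1]]=a;Z[:b.shape[0],a.shape[1]:]=b
cv2.imwrite("pics/both.png",cv2.resize(Z,None,fx=.76,fy=.76,interpolation=cv2.INTER_AREA));print(Z.shape)
E
```

```text
[ 0.4845 -0.3237  0.4421] [ 0.4092 -0.3218  0.2441] cam in tool [-0.0007 -0.0733 -0.1988] [-1.55e+01  1.00e-02  4.00e-02]
[ 0.5292 -0.3182  0.2162] [ 0.4552 -0.3191  0.0176] cam in tool [-0.0007 -0.0734 -0.1988] [-1.55e+01  1.00e-02  5.00e-02]
[ 45.64  16.33 -15.18 106.69   4.95  57.85 -61.04] 0.05203558438099358 3.5833
(600, 1054, 3)
```

View pics/both.png

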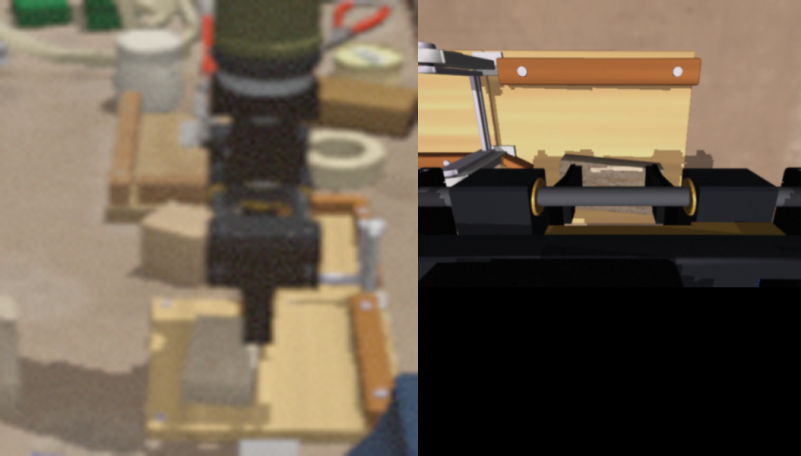

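```bash
python3 - <<'E'
from cell import env
from h import *
p=env.camera_params("side")
R=Ro.from_euler('xyz',[180,.1,-64.86],degrees=True).as_matrix();t=np.array([.2759,-.5879,.185])
for q in([.0435,0,0],[-.0435,0,0],[.0585,0,0],[.095,0,-.07],[-.095,0,-.07]): print(q,np.round(proj(p,t+R@q)[0],1), "+z40",np.round(proj(p,t+[0,0,.04]+R@q)[0],1))
w=env.camera_params("wrist");o=env.get_obs();R=Ro.from_euler('xyz',o['tool_rot'],degrees=True).as_matrix()
for dz in(0,-.019,-.04,-.07): print(dz,[np.round(proj(w,o['tool_pos']+R@[s*.026,y,dz])[0]) for s in(1,-1) for y in(-.0095,.0095)])
print("blank corners unmoved", np.round(proj(w,[[*(np.array([.4329,-.3157])+np.array([[.995,.099],[-.099,.995]])@q),.032] for q in((.025,.049),(.025,-.049),(-.025,-.049),(-.025,.049))])))
print("blank corners pushed", np.round(proj(w,[[*(np.array([.4905,-.3157])+np.array(q)),.032] for q in((.025,.049),(.025,-.049),(-.025,-.049),(-.025,.049))])))
E
```

```text
[0.0435, 0, 0] [219.8 267.5] +z40 [219.  249.6]
[-0.0435, 0, 0] [207.5 248.8] +z40 [206.6 231.8]
[0.0585, 0, 0] [222.1 271.1] +z40 [221.3 253. ]
[0.095, 0, -0.07] [226.8 247.2] +z40 [226.  227.3]
[-0.095, 0, -0.07] [199.3 209.9] +z40 [198.2 192.6]
0 [array([325., 222.]), array([324., 249.]), array([248., 222.]), array([249., 249.])]
-0.019 [array([329., 232.]), array([328., 260.]), array([245., 232.]), array([246., 260.])]
-0.04 [array([334., 245.]), array([333., 276.]), array([240., 245.]), array([241., 276.])]
-0.07 [array([344., 269.]), array([342., 306.]), array([230., 269.]), array([232., 306.])]
blank corners unmoved [[208. 231.]
 [361. 247.]
 [349. 315.]
 [205. 301.]]
blank corners pushed [[198. 146.]
 [365. 147.]
 [359. 228.]
 [203. 227.]]
```

```bash
python3 - <<'E'
import cv2,numpy as np
b=cv2.imread("pics/w2.png")[170:350,150:400]
b=np.clip(b.astype(float)*1.5,0,255).astype(np.uint8)
cv2.imwrite("pics/w2c.png",cv2.resize(b,None,fx=3.2,fy=3.2,interpolation=cv2.INTER_CUBIC))
E
```

```text
(no output)
```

View pics/w2c.png

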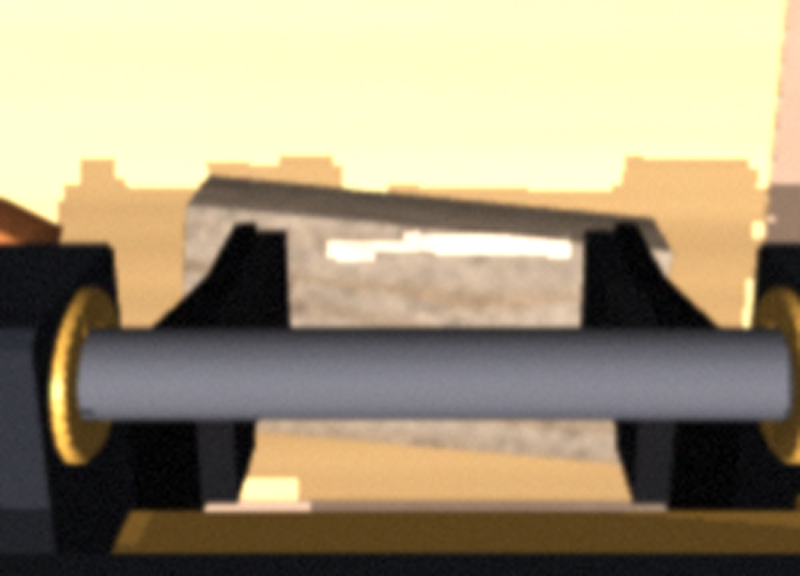

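The board hasn't moved. Both the side and the wrist pictures show the fingertips about 38 mm above the reported TCP, so they passed over it. I'll back off and go about 35 mm lower, watching the force.

>>> {"api": "carry_out", "payload": {
  "plan": [
    {"grip":0.4,"dp":[0,0.02,-0.002],"rotation":[0.1,0.1,0]},
    {"grip":0.4,"dp":[-0.003,0.022,0],"rotation":[0,0,0]},
    {"grip":0.4,"dp":[0,0.022,0],"rotation":[0,0,0]},
    {"grip":0.4,"dp":[0,0.012,0],"rotation":[0,0,0]},
    {"grip":0.4,"dp":[0,0,0],"rotation":[0,0,0]},
    {"grip":0.4,"dp":[0,0,0],"rotation":[0,0,0]}
  ]
}}

```text
time_s: 4.18
tool_pos: [0.3762, -0.3172, 0.0205]
tool_rot: [-180.0, -0.0, -89.5]
force: [-0.1, -0.2, 1.1]
grip_width: 0.0524
```

```bash
cat > st.py <<'E'
from cell import env
from h import *; import sys
a=list(map(float,sys.argv[1:5]))
o=env.get_obs();print(delta(o,a[:3],a[3]),np.round(o['tool_pos'],4),np.round(o['tool_rot'],2),np.round(o['force'],2))
E
python3 st.py .373 -.316 -.016 -89.5
```

```text
(array([-0.0012,  0.0033,  0.0365]), array([-0.04, -0.04,  0.01])) [ 0.3762 -0.3172  0.0205] [-1.7996e+02 -4.0000e-02 -8.9490e+01] [-0.09 -0.25  1.06]
```

>>> {"api": "carry_out", "payload": {
  "plan": [
    {"grip":0.4,"dp":[-0.001,0.003,0.008],"rotation":[0,0,0]},
    {"grip":0.4,"dp":[0,0,0.008],"rotation":[0,0,0]},
    {"grip":0.4,"dp":[0,0,0.007],"rotation":[0,0,0]},
    {"grip":0.4,"dp":[0,0,0.003],"rotation":[0,0,0]},
    {"grip":0.4,"dp":[0,0,0],"rotation":[0,0,0]}
  ]
}}

```text
time_s: 4.6
tool_pos: [0.3771, -0.3159, -0.0081]
tool_rot: [-179.8, -0.1, -89.3]
force: [0.5, 0.2, -0.6]
grip_width: 0.0522
```

```bash
python3 st.py .373 -.316 -.016 -89.5
```

```text
(array([0.    , 0.0041, 0.0079]), array([-0.21, -0.06,  0.17])) [ 0.3771 -0.3159 -0.0081] [-1.7979e+02 -6.0000e-02 -8.9330e+01] [ 0.51  0.23 -0.63]
```

>>> {"api": "carry_out", "payload": {
  "plan": [
    {"grip":0.4,"dp":[0,0.001,0.005],"rotation":[-0.2,-0.1,0.2]},
    {"grip":0.4,"dp":[0,0,0.003],"rotation":[0,0,0]},
    {"grip":0.4,"dp":[0,0,0],"rotation":[0,0,0]},
    {"grip":0.4,"dp":[0,0,0],"rotation":[0,0,0]}
  ]
}}

```text
time_s: 4.93
tool_pos: [0.3768, -0.315, -0.018]
tool_rot: [179.9, 0.1, -89.5]
force: [0.2, 1.3, -0.1]
grip_width: 0.0525
```

```bash
python3 st.py .43 -.316 -.016 -89.5
```

```text
(array([ 0.0015, -0.0532, -0.002 ]), array([0.05, 0.14, 0.04])) [ 0.3768 -0.315  -0.018 ] [ 1.7995e+02  1.4000e-01 -8.9460e+01] [ 0.22  1.33 -0.08]
```

>>> {"api": "carry_out", "payload": {
  "plan": [
    {"grip":0.4,"dp":[0.001,-0.008,-0.002],"rotation":[0,0.1,0]},
    {"grip":0.4,"dp":[0,-0.008,0],"rotation":[0,0,0]},
    {"grip":0.4,"dp":[0,-0.007,0],"rotation":[0,0,0]},
    {"grip":0.4,"dp":[0,-0.007,0],"rotation":[0,0,0]},
    {"grip":0.4,"dp":[0,-0.007,0],"rotation":[0,0,0]},
    {"grip":0.4,"dp":[0,-0.006,0],"rotation":[0,0,0]},
    {"grip":0.4,"dp":[0,0,0],"rotation":[0,0,0]}
  ]
}}

```text
time_s: 5.52
tool_pos: [0.4259, -0.3162, -0.0148]
tool_rot: [-179.9, -0.0, -89.5]
force: [0.3, 0.3, -0.2]
grip_width: 0.052
```

```bash
python3 st.py .46 -.316 -.016 -89.5
```

```text
(array([ 0.0001, -0.0341,  0.0012]), array([-0.06, -0.04,  0.05])) [ 0.4259 -0.3162 -0.0148] [-1.7994e+02 -4.0000e-02 -8.9450e+01] [ 0.26  0.27 -0.25]
```

>>> {"api": "carry_out", "payload": {
  "plan": [
    {"grip":0.4,"dp":[0,-0.007,0.001],"rotation":[0,0,0]},
    {"grip":0.4,"dp":[0,-0.007,0],"rotation":[0,0,0]},
    {"grip":0.4,"dp":[0,-0.006,0],"rotation":[0,0,0]},
    {"grip":0.4,"dp":[0,-0.005,0],"rotation":[0,0,0]},
    {"grip":0.4,"dp":[0,-0.004,0],"rotation":[0,0,0]},
    {"grip":0.4,"dp":[0,0,0],"rotation":[0,0,0]}
  ]
}}

```text
time_s: 6.02
tool_pos: [0.4571, -0.3159, -0.0161]
tool_rot: [179.9, -0.0, -89.5]
force: [-0.7, 0.2, 0.5]
grip_width: 0.0523
```

```bash
python3 st.py .468 -.316 -.016 -89.5; python3 - <<'E'
from cell import env
import cv2,numpy as np
im=env.read_camera("side");old=cv2.imread("pics/side0.png")[:,:,::-1]
for v in(258,266,272): print(v,"old",[int(x[0])-int(x[2]) for x in old[v,272:334:2]],"\n new",[int(x[0])-int(x[2]) for x in im[v,272:334:2]])
E
```

```text
(array([ 0.0002, -0.0109, -0.0001]), array([ 0.05, -0.02,  0.04])) [ 0.4571 -0.3159 -0.0161] [ 1.7995e+02 -2.0000e-02 -8.9460e+01] [-0.71  0.21  0.52]
258 old [77, 76, 78, 75, 52, 36, 38, 37, 38, 38, 38, 35, 35, 41, 78, 76, 76, 79, 77, 78, 77, 76, 74, 76, 76, 63, 89, 104, 110, 98, 67] 
 new [77, 76, 70, 55, 58, 64, 64, 63, 62, 60, 58, 30, 12, 15, 13, 24, 35, 39, 37, 36, 36, 37, 33, 35, 52, 60, 90, 103, 105, 97, 67]
266 old [78, 77, 77, 53, 35, 34, 40, 41, 37, 35, 36, 35, 34, 67, 76, 78, 76, 75, 78, 77, 78, 77, 78, 76, 76, 74, 65, 104, 106, 107, 91] 
 new [60, 61, 61, 59, 57, 61, 64, 64, 58, 62, 59, 46, 12, 12, 14, 21, 35, 36, 41, 38, 36, 35, 36, 36, 36, 67, 61, 98, 107, 100, 91]
272 old [79, 80, 70, 36, 28, 29, 30, 30, 30, 32, 35, 31, 49, 76, 78, 77, 78, 77, 81, 76, 77, 76, 75, 76, 78, 76, 58, 93, 83, 45, 62] 
 new [64, 59, 61, 56, 59, 61, 62, 64, 60, 63, 60, 60, 60, 71, 64, 42, 29, 31, 30, 29, 31, 28, 29, 29, 32, 65, 56, 94, 82, 46, 58]
```

>>> {"api": "carry_out", "payload": {
  "plan": [
    {"grip":0.4,"dp":[0,-0.004,0],"rotation":[0,0,0]},
    {"grip":0.4,"dp":[0,-0.003,0],"rotation":[0,0,0]},
    {"grip":0.4,"dp":[0,-0.002,0],"rotation":[0,0,0]},
    {"grip":0.4,"dp":[0,0,0],"rotation":[0,0,0]}
  ]
}}

```text
time_s: 6.4
tool_pos: [0.4658, -0.3159, -0.0164]
tool_rot: [179.9, -0.0, -89.5]
force: [0.2, -0.5, 1.0]
grip_width: 0.0523
```

>>> {"api": "carry_out", "payload": {
  "plan": [
    {"grip":0.4,"dp":[0,-0.002,0],"rotation":[0,0,0]},
    {"grip":0.4,"dp":[0,-0.001,0],"rotation":[0,0,0]}
  ]
}}

```text
time_s: 6.57
tool_pos: [0.467, -0.316, -0.0165]
tool_rot: [179.7, 0.0, -89.5]
force: [-4.9, 1.1, 4.0]
grip_width: 0.0521
```

>>> {"api": "carry_out", "payload": {
  "plan": [
    {"grip":0.4,"dp":[0,-0.002,0],"rotation":[0.2,0,0]},
    {"grip":0.4,"dp":[0,-0.002,0],"rotation":[0,0,0]},
    {"grip":0.4,"dp":[0,-0.002,0],"rotation":[0,0,0]}
  ]
}}

```text
time_s: 6.82
tool_pos: [0.4666, -0.316, -0.0169]
tool_rot: [179.2, 0.2, -89.6]
force: [-6.3, 0.2, 4.7]
grip_width: 0.0519
```

```bash
python3 st.py .45 -.316 -.016 -89.5; python3 - <<'E'
from cell import env
import cv2,numpy as np
im=env.read_camera("side")
cv2.imwrite("pics/side4.png",im[:,:,::-1])
for v in(258,262,266,272): print(v,[int(x[0])-int(x[2]) for x in im[v,300:334]])
E
```

```text
(array([-0.0001,  0.0166, -0.0007]), array([ 0.78,  0.17, -0.13])) [ 0.4666 -0.316  -0.0169] [ 1.7922e+02  1.7000e-01 -8.9630e+01] [-6.32  0.21  4.67]
258 [15, 8, 11, 7, 10, 12, 19, 25, 33, 34, 34, 31, 31, 32, 34, 34, 32, 34, 36, 34, 35, 34, 36, 45, 72, 97, 105, 100, 102, 108, 96, 76, 67, 52]
262 [11, 13, 16, 6, 6, 15, 22, 29, 34, 36, 35, 37, 37, 35, 36, 35, 37, 37, 37, 37, 35, 33, 31, 35, 47, 82, 108, 106, 101, 104, 104, 98, 83, 62]
266 [4, 13, 4, 7, 11, 14, 26, 30, 32, 35, 34, 37, 40, 41, 38, 39, 37, 37, 35, 34, 36, 36, 34, 34, 38, 60, 90, 107, 106, 108, 101, 101, 93, 76]
272 [63, 63, 69, 71, 59, 54, 37, 27, 30, 30, 28, 29, 28, 29, 28, 29, 29, 31, 30, 31, 29, 28, 28, 28, 29, 46, 88, 96, 80, 54, 44, 58, 59, 17]
```

>>> {"api": "carry_out", "payload": {
  "plan": [
    {"grip":0.4,"dp":[0,0.012,0],"rotation":[0.7,0.1,-0.1]},
    {"grip":0.4,"dp":[0,0.012,0],"rotation":[0,0,0]},
    {"grip":0.4,"dp":[0,0.006,-0.01],"rotation":[0,0,0]},
    {"grip":0.6,"dp":[0,0,-0.03],"rotation":[0,0,0]},
    {"grip":1,"dp":[0,0,-0.03],"rotation":[0,0,0]},
    {"grip":1,"dp":[0,0,0],"rotation":[0,0,0]}
  ]
}}

```text
time_s: 7.37
tool_pos: [0.435, -0.3153, 0.0558]
tool_rot: [180.0, 0.2, -89.6]
force: [0.7, -0.4, 0.3]
grip_width: 0.0396
```

>>> {"api": "carry_out", "payload": {
  "plan": [
    {"grip":1,"dp":[0.022,-0.016,0],"rotation":[0,0,-5]},
    {"grip":1,"dp":[0.024,-0.015,0],"rotation":[0,0,-6.5]},
    {"grip":1,"dp":[0.025,-0.014,0],"rotation":[0,0,-6.5]},
    {"grip":1,"dp":[0.022,-0.01,0],"rotation":[0,0,-6.5]},
    {"grip":1,"dp":[0,0,0],"rotation":[0,0,-6.5]},
    {"grip":1,"dp":[0,0,0],"rotation":[0,0,-6.5]},
    {"grip":1,"dp":[0,0,0],"rotation":[0,0,-6.5]},
    {"grip":1,"dp":[0,0,0],"rotation":[0,0,-6.5]}
  ]
}}

```text
time_s: 8.03
tool_pos: [0.5118, -0.4049, 0.0647]
tool_rot: [-179.8, -0.8, -36.8]
force: [0.3, -0.3, -0.8]
grip_width: 0.0009
```

>>> {"api": "carry_out", "payload": {
  "plan": [
    {"grip":1,"dp":[0,0,0],"rotation":[0,0,-6.5]},
    {"grip":1,"dp":[0,0,0],"rotation":[0,0,-6.5]},
    {"grip":1,"dp":[0,0,0],"rotation":[0,0,-6.5]},
    {"grip":1,"dp":[0,0,0],"rotation":[0,0,-6.5]},
    {"grip":1,"dp":[0,0,0],"rotation":[0,0,0]},
    {"grip":1,"dp":[0,0,0],"rotation":[0,0,0]}
  ]
}}

```text
time_s: 8.53
tool_pos: [0.5142, -0.4061, 0.0683]
tool_rot: [179.7, -1.3, -9.5]
force: [-0.1, 0.3, 0.8]
grip_width: 0.0008
```

```bash
python3 st.py .503 -.405 -.015 0.5; python3 - <<'E'
from cell import env
import cv2,numpy as np,pickle
p=env.camera_params("wrist");pickle.dump(p,open("w3.pkl","wb"))
im=env.read_camera("wrist");cv2.imwrite("pics/w3.png",cv2.resize(im[:,:,::-1],None,fx=1.42,fy=1.42,interpolation=cv2.INTER_CUBIC))
E
```

```text
(array([-0.0131,  0.0004,  0.083 ]), array([  0.38,  -1.23, -10.05])) [ 0.5142 -0.4061  0.0683] [179.73  -1.26  -9.55] [-0.12  0.33  0.83]
```

View pics/w3.png

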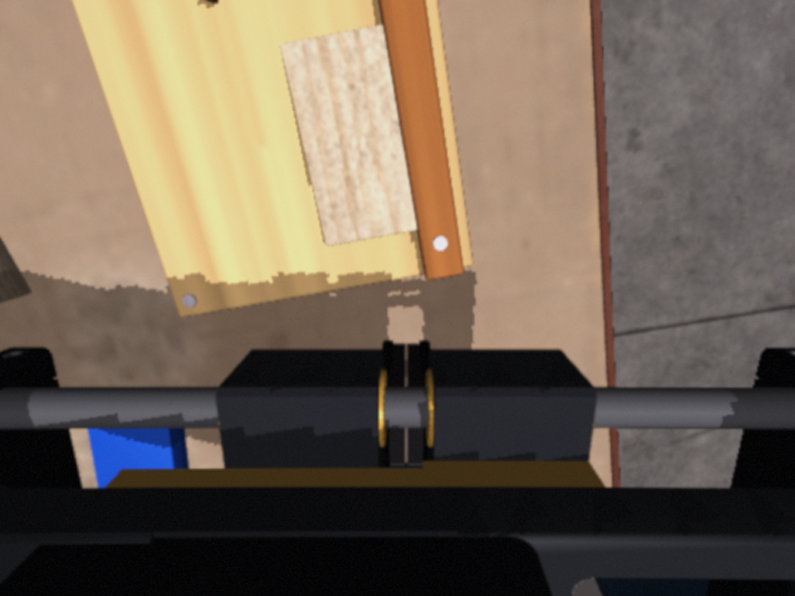

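```bash
python3 - <<'E'
from h import *; import pickle
p=pickle.load(open("w3.pkl","rb"));c=lambda u,v:((u+.5)/1.42-.5,(v+.5)/1.42-.5)
for q in((329,245),(416,231),(282,42),(380,25)): print(q,np.round(onz(p,c(*q),.032),4))
for q,z in(((181,316),.012),((424,280),.028)): print("deck rear/fence rear",np.round(onz(p,c(*q),z),4))
R=Ro.from_euler('xyz',[179.73,-1.26,-9.55],degrees=True).as_matrix();t=np.array([.5142,-.4061,.0683])
for dz in(0,-.03,-.036,-.04,-.044): print(dz,np.round(1.42*proj(p,[t+R@[s,-.0095,dz] for s in(-.015,.015)])).tolist())
E
```

```text
(329, 245) [ 0.481  -0.3616  0.032 ]
(416, 231) [ 0.528  -0.3621  0.032 ]
(282, 42) [ 0.4798 -0.2638  0.032 ]
(380, 25) [ 0.5268 -0.2642  0.032 ]
deck rear/fence rear [ 0.3811 -0.3911  0.012 ]
deck rear/fence rear [ 0.5282 -0.3903  0.028 ]
0 [[374.0, 317.0], [437.0, 317.0]]
-0.03 [[369.0, 339.0], [442.0, 339.0]]
-0.036 [[368.0, 345.0], [443.0, 345.0]]
-0.04 [[367.0, 349.0], [444.0, 349.0]]
-0.044 [[366.0, 353.0], [445.0, 353.0]]
```

>>> {"api": "carry_out", "payload": {
  "plan": [
    {"grip":1,"dp":[-0.012,0,0.02],"rotation":[0.4,-1.2,-6]},
    {"grip":1,"dp":[0,0,0.025],"rotation":[0,0,-4]},
    {"grip":1,"dp":[0,0,0.02],"rotation":[0,0,0]},
    {"grip":1,"dp":[0,0,0.005],"rotation":[0,0,0]},
    {"grip":1,"dp":[0,0,0],"rotation":[0,0,0]},
    {"grip":1,"dp":[0,0,0],"rotation":[0,0,0]}
  ]
}}

```text
time_s: 9.08
tool_pos: [0.505, -0.4061, -0.0004]
tool_rot: [179.8, -0.3, 0.1]
force: [0.3, 0.2, 0.8]
grip_width: 0.0005
```

```bash
python3 st.py .503 -.400 -.015 0.5
```

```text
(array([-0.0021, -0.0061,  0.0145]), array([ 0.21, -0.3 , -0.4 ])) [ 5.050e-01 -4.061e-01 -4.000e-04] [ 1.7979e+02 -3.0000e-01  1.0000e-01] [0.29 0.24 0.75]
```

>>> {"api": "carry_out", "payload": {
  "plan": [
    {"grip":1,"dp":[-0.002,0,0.006],"rotation":[0.2,-0.3,-0.4]},
    {"grip":1,"dp":[0,0,0.006],"rotation":[0,0,0]},
    {"grip":1,"dp":[0,0,0.002],"rotation":[0,0,0]},
    {"grip":1,"dp":[0,0,0],"rotation":[0,0,0]}
  ]
}}

```text
time_s: 9.42
tool_pos: [0.5054, -0.4077, -0.0116]
tool_rot: [179.8, -0.2, 0.4]
force: [0.2, 0.4, 0.7]
grip_width: 0.0003
```

```bash
python3 st.py .503 -.300 -.015 0.5
```

```text
(array([-0.0016, -0.1077,  0.0029]), array([ 0.23, -0.22, -0.09])) [ 0.5054 -0.4077 -0.0116] [179.77  -0.22   0.41] [0.16 0.44 0.71]
```

>>> {"api": "carry_out", "payload": {
  "plan": [
    {"grip":1,"dp":[-0.001,-0.006,0.003],"rotation":[0.2,-0.2,0]},
    {"grip":1,"dp":[-0.001,-0.007,0.001],"rotation":[0,0,0]},
    {"grip":1,"dp":[0,-0.007,0],"rotation":[0,0,0]},
    {"grip":1,"dp":[0,-0.007,0],"rotation":[0,0,0]},
    {"grip":1,"dp":[0,-0.007,0],"rotation":[0,0,0]},
    {"grip":1,"dp":[0,-0.007,0],"rotation":[0,0,0]},
    {"grip":1,"dp":[0,-0.007,0],"rotation":[0,0,0]},
    {"grip":1,"dp":[0,0,0],"rotation":[0,0,0]}
  ]
}}

```text
time_s: 10.08
tool_pos: [0.5035, -0.3541, -0.0148]
tool_rot: [179.9, -0.1, 0.5]
force: [-0.8, 0.6, 0.2]
grip_width: 0.0005
```

```bash
python3 st.py .503 -.300 -.015 0.5
```

```text
(array([-0.    , -0.0541,  0.0001]), array([ 0.07, -0.06, -0.04])) [ 0.5035 -0.3541 -0.0148] [ 1.7993e+02 -6.0000e-02  4.6000e-01] [-0.82  0.57  0.23]
```

>>> {"api": "carry_out", "payload": {
  "plan": [
    {"grip":1,"dp":[0,-0.007,0],"rotation":[0,0,0]},
    {"grip":1,"dp":[0,-0.007,0],"rotation":[0,0,0]},
    {"grip":1,"dp":[0,-0.007,0],"rotation":[0,0,0]},
    {"grip":1,"dp":[0,-0.007,0],"rotation":[0,0,0]},
    {"grip":1,"dp":[0,-0.007,0],"rotation":[0,0,0]},
    {"grip":1,"dp":[0,0,0],"rotation":[0,0,0]}
  ]
}}

```text
time_s: 10.58
tool_pos: [0.5033, -0.3156, -0.0145]
tool_rot: [179.9, -0.1, 0.5]
force: [-0.6, 0.8, 0.1]
grip_width: 0.0007
```

```bash
python3 st.py .503 -.250 -.015 0.5;  python3 - <<'E'
from cell import env
from h import *
im=env.read_camera("side");cv2.imwrite("pics/side5.png",cv2.resize(im[200:300,250:350,::-1],None,fx=5,fy=5,interpolation=cv2.INTER_CUBIC))
E
```

```text
(array([ 0.0003, -0.0656,  0.0003]), array([ 0.13, -0.09, -0.03])) [ 0.5033 -0.3156 -0.0145] [ 1.7987e+02 -9.0000e-02  4.7000e-01] [-0.63  0.75  0.07]
```

View pics/side5.png

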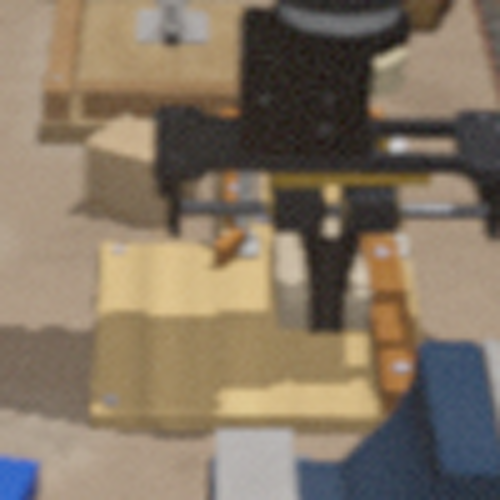

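>>> {"api": "carry_out", "payload": {
  "plan": [
    {"grip":1,"dp":[0,-0.006,-0.002],"rotation":[0.1,-0.1,0]},
    {"grip":1,"dp":[0,-0.006,0],"rotation":[0,0,0]},
    {"grip":1,"dp":[0,-0.006,0],"rotation":[0,0,0]},
    {"grip":1,"dp":[0,-0.006,0],"rotation":[0,0,0]},
    {"grip":1,"dp":[0,-0.006,0],"rotation":[0,0,0]},
    {"grip":1,"dp":[0,-0.006,0],"rotation":[0,0,0]}
  ]
}}

```text
time_s: 11.13
tool_pos: [0.5026, -0.2802, -0.0123]
tool_rot: [179.8, -0.0, 0.2]
force: [-0.0, -0.3, -0.6]
grip_width: 0.0004
```

```bash
python3 st.py .503 -.181 -.0125 0.5
```

```text
(array([ 0.0008, -0.0992, -0.    ]), array([ 0.15, -0.01, -0.27])) [ 0.5026 -0.2802 -0.0123] [ 1.7985e+02 -1.0000e-02  2.3000e-01] [-0.01 -0.33 -0.61]
```

>>> {"api": "carry_out", "payload": {
  "plan": [
    {"grip":1,"dp":[0.0005,-0.006,0],"rotation":[0.1,0,-0.2]},
    {"grip":1,"dp":[0,-0.005,0],"rotation":[0,0,0]},
    {"grip":1,"dp":[0,-0.005,0],"rotation":[0,0,0]},
    {"grip":1,"dp":[0,-0.005,0],"rotation":[0,0,0]},
    {"grip":1,"dp":[0,-0.005,0],"rotation":[0,0,0]}
  ]
}}

```text
time_s: 11.55
tool_pos: [0.5025, -0.2513, -0.0123]
tool_rot: [179.9, 0.0, 0.5]
force: [0.4, -0.8, 0.3]
grip_width: 0.0005
```

>>> {"api": "carry_out", "payload": {
  "plan": [
    {"grip":1,"dp":[0,-0.005,0],"rotation":[0,0,0]},
    {"grip":1,"dp":[0,-0.005,0],"rotation":[0,0,0]},
    {"grip":1,"dp":[0,-0.005,0],"rotation":[0,0,0]}
  ]
}}

```text
time_s: 11.8
tool_pos: [0.5024, -0.2346, -0.0123]
tool_rot: [179.9, 0.0, 0.5]
force: [-0.6, -0.8, -0.1]
grip_width: 0.0004
```

```bash
python3 st.py .503 -.181 -.0125 0.5
```

```text
(array([ 0.0011, -0.0536,  0.0001]), array([ 0.08,  0.02, -0.02])) [ 0.5024 -0.2346 -0.0123] [1.7992e+02 2.0000e-02 4.8000e-01] [-0.57 -0.83 -0.1 ]
```

>>> {"api": "carry_out", "payload": {
  "plan": [
    {"grip":1,"dp":[0.0005,-0.006,0],"rotation":[0.1,0,0]},
    {"grip":1,"dp":[0,-0.006,0],"rotation":[0,0,0]},
    {"grip":1,"dp":[0,-0.005,0],"rotation":[0,0,0]},
    {"grip":1,"dp":[0,-0.005,0],"rotation":[0,0,0]}
  ]
}}

```text
time_s: 12.13
tool_pos: [0.5029, -0.2098, -0.0123]
tool_rot: [-179.9, 0.0, 0.5]
force: [0.8, -1.6, -0.3]
grip_width: 0.0004
```

>>> {"api": "carry_out", "payload": {
  "plan": [
    {"grip":1,"dp":[0,-0.006,0],"rotation":[0,0,0]},
    {"grip":1,"dp":[0,-0.005,0],"rotation":[0,0,0]},
    {"grip":1,"dp":[0,-0.004,0],"rotation":[0,0,0]},
    {"grip":1,"dp":[0,0,0],"rotation":[0,0,0]}
  ]
}}

```text
time_s: 12.47
tool_pos: [0.5031, -0.1911, -0.0122]
tool_rot: [-179.9, -0.0, 0.6]
force: [-0.3, -0.2, 0.1]
grip_width: 0.0008
```

```bash
python3 st.py .503 -.181 -.0125 0.5; python3 - <<'E'
from cell import env
from h import *
p=env.camera_params("wrist");im=env.read_camera("wrist");cv2.imwrite("pics/w6.png",im[:,:,::-1])
for y in(-.083,-.082,-.073): print(y,np.round(proj(p,[[.503,y,.032]])))
print(np.round(proj(p,[[.503,-.049,.012],[.503,-.049,.028],[.463,-.049,.012],[.543,-.049,.012]])))
d=im.astype(int);print([tuple(x) for x in d[0:240:6,286]])
E
```

```text
(array([ 0.0001, -0.0101,  0.0003]), array([-0.1 , -0.01,  0.12])) [ 0.5031 -0.1911 -0.0122] [-1.799e+02 -1.000e-02  6.200e-01] [-0.33 -0.22  0.1 ]
-0.083 [[287.  45.]]
-0.082 [[288.  42.]]
-0.073 [[288.  19.]]
[[288. -24.]
 [288. -41.]
 [205. -25.]
 [371. -23.]]
[(np.int64(234), np.int64(208), np.int64(147)), (np.int64(234), np.int64(208), np.int64(147)), (np.int64(234), np.int64(208), np.int64(147)), (np.int64(235), np.int64(208), np.int64(147)), (np.int64(235), np.int64(210), np.int64(149)), (np.int64(234), np.int64(208), np.int64(147)), (np.int64(235), np.int64(208), np.int64(147)), (np.int64(225), np.int64(203), np.int64(175)), (np.int64(235), np.int64(227), np.int64(203)), (np.int64(235), np.int64(230), np.int64(209)), (np.int64(234), np.int64(217), np.int64(193)), (np.int64(235), np.int64(222), np.int64(196)), (np.int64(233), np.int64(217), np.int64(192)), (np.int64(234), np.int64(218), np.int64(193)), (np.int64(232), np.int64(214), np.int64(189)), (np.int64(235), np.int64(227), np.int64(203)), (np.int64(234), np.int64(219), np.int64(195)), (np.int64(235), np.int64(222), np.in
[... 341 characters left out ...]
np.int64(235), np.int64(225), np.int64(199)), (np.int64(234), np.int64(220), np.int64(196)), (np.int64(233), np.int64(217), np.int64(194)), (np.int64(233), np.int64(216), np.int64(193)), (np.int64(227), np.int64(207), np.int64(183)), (np.int64(227), np.int64(205), np.int64(179)), (np.int64(222), np.int64(196), np.int64(167)), (np.int64(228), np.int64(205), np.int64(174)), (np.int64(232), np.int64(210), np.int64(180)), (np.int64(203), np.int64(178), np.int64(149)), (np.int64(151), np.int64(130), np.int64(108)), (np.int64(147), np.int64(127), np.int64(106)), (np.int64(154), np.int64(134), np.int64(114)), (np.int64(152), np.int64(134), np.int64(114)), (np.int64(98), np.int64(90), np.int64(94))]
```

>>> {"api": "carry_out", "payload": {
  "plan": [
    {"grip":1,"dp":[0,-0.004,0],"rotation":[0,0,0]},
    {"grip":1,"dp":[0,-0.002,0],"rotation":[0,0,0]},
    {"grip":1,"dp":[0,-0.001,0],"rotation":[0,0,0]},
    {"grip":1,"dp":[0,0,0],"rotation":[0,0,0]}
  ]
}}

```text
time_s: 12.85
tool_pos: [0.5032, -0.1861, -0.0117]
tool_rot: [180.0, -0.1, 0.5]
force: [-0.1, -0.6, 0.3]
grip_width: 0.0004
```

```bash
python3 st.py .503 -.183 -.0125 0.5; python3 - <<'E'
from cell import env
from h import *
p=env.camera_params("wrist");im=env.read_camera("wrist").astype(int)
for u in(250,286,320):
    col=im[:70,u];v=np.argmax(np.diff(cv2.GaussianBlur((col[:,2]*1.).reshape(-1,1),(1,5),1).ravel()));print(u,v,np.round(onz(p,(u,v+.5),.032),4))
E
```

```text
(array([-0.0002, -0.0031,  0.0008]), array([ 0.03, -0.05, -0.01])) [ 0.5032 -0.1861 -0.0117] [ 1.7997e+02 -5.0000e-02  4.9000e-01] [-0.14 -0.63  0.26]
250 41 [ 0.4865 -0.0767  0.032 ]
286 41 [ 0.5027 -0.0766  0.032 ]
320 41 [ 0.518  -0.0765  0.032 ]
```

>>> {"api": "carry_out", "payload": {
  "plan": [
    {"grip":1,"dp":[0,-0.003,0.0005],"rotation":[0,0,0]},
    {"grip":1,"dp":[0,-0.0015,0],"rotation":[0,0,0]},
    {"grip":1,"dp":[0,0,0],"rotation":[0,0,0]}
  ]
}}

```text
time_s: 13.15
tool_pos: [0.5035, -0.1839, -0.0116]
tool_rot: [179.8, -0.1, 0.4]
force: [-0.5, -1.3, 0.5]
grip_width: 0.0006
```

```bash
python3 st.py .503 -.183 -.0125 0.5; python3 - <<'E'
from cell import env
from h import *
p=env.camera_params("wrist");im=env.read_camera("wrist").astype(int)
for u in(250,286,320):
    col=im[:70,u];v=np.argmax(np.diff(cv2.GaussianBlur((col[:,2]*1.).reshape(-1,1),(1,5),1).ravel()));print(u,v,np.round(onz(p,(u,v+.5),.032),4))
E
```

```text
(array([-0.0005, -0.0009,  0.0009]), array([ 0.19, -0.11, -0.13])) [ 0.5035 -0.1839 -0.0116] [ 1.7981e+02 -1.1000e-01  3.7000e-01] [-0.54 -1.3   0.51]
250 41 [ 0.4869 -0.0744  0.032 ]
286 41 [ 0.5032 -0.0743  0.032 ]
320 41 [ 0.5185 -0.0742  0.032 ]
```

>>> {"api": "carry_out", "payload": {
  "plan": [
    {"grip":1,"dp":[0,0.006,0],"rotation":[0.1,-0.1,-0.1]},
    {"grip":1,"dp":[0,0.012,0],"rotation":[0,0,0]},
    {"grip":1,"dp":[0,0.015,0],"rotation":[0,0,0]},
    {"grip":1,"dp":[0,0.015,0],"rotation":[0,0,0]},
    {"grip":1,"dp":[0,0.015,0],"rotation":[0,0,0]},
    {"grip":1,"dp":[0,0.015,0],"rotation":[0,0,0]},
    {"grip":1,"dp":[0,0.015,0],"rotation":[0,0,0]},
    {"grip":1,"dp":[0,0.012,0],"rotation":[0,0,0]}
  ]
}}

```text
time_s: 13.87
tool_pos: [0.5043, -0.2904, -0.0141]
tool_rot: [-179.6, 0.1, 0.9]
force: [-0.2, -0.2, -0.6]
grip_width: 0.0005
```

>>> {"api": "carry_out", "payload": {
  "plan": [
    {"grip":1,"dp":[0,0.01,-0.02],"rotation":[0,0,0]},
    {"grip":1,"dp":[0,0.01,-0.03],"rotation":[0,0,0]},
    {"grip":1,"dp":[0,0.01,-0.03],"rotation":[0,0,0]},
    {"grip":1,"dp":[0,0.01,-0.03],"rotation":[0,0,0]},
    {"grip":1,"dp":[0,0,-0.02],"rotation":[0,0,0]},
    {"grip":1,"dp":[0,0,0],"rotation":[0,0,0]},
    {"grip":1,"dp":[0,0,0],"rotation":[0,0,0]}
  ]
}}

```text
time_s: 14.45
tool_pos: [0.5009, -0.3421, 0.1175]
tool_rot: [-179.3, 0.4, 0.4]
force: [-0.2, 0.5, -0.4]
grip_width: 0.0008
```

```bash
python3 st.py .503 -.183 -.0125 0.5; python3 - <<'E'
from cell import env
from h import *; import pickle
p=env.camera_params("wrist");im=env.read_camera("wrist");s=env.read_camera("side");sc=env.read_camera("scene");pickle.dump(p,open("w7.pkl","wb"))
r=lambda a,f:cv2.resize(a[:,:,::-1],None,fx=f,fy=f,interpolation=cv2.INTER_CUBIC)
Z=np.zeros((600,800,3),np.uint8)
a=r(im[:250],1.42);Z[:a.shape[0],:a.shape[1]]=a
a=r(s[205:265,255:345],4);Z[358:358+240,:360]=a
a=r(sc[175:235,230:335],4);Z[358:358+240,370:370+420]=a
cv2.imwrite("pics/final.png",Z)
E
```

```text
(array([ 0.0041, -0.1575,  0.1319]), array([-0.7 ,  0.41, -0.11])) [ 0.5009 -0.3421  0.1175] [-179.31    0.41    0.39] [-0.21  0.51 -0.41]
```

View pics/final.png

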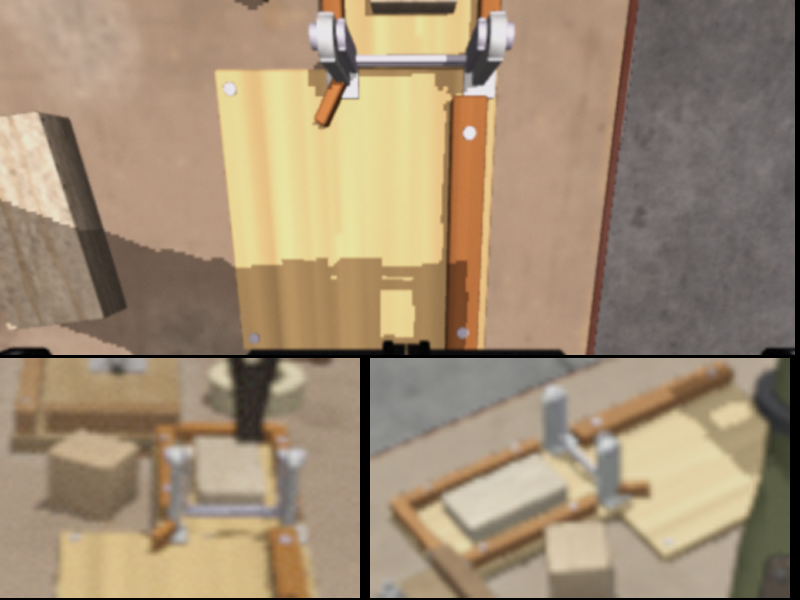

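The flap hangs shut: its bar is at side row 243, as at the start. The blank lies in the trough, clear of the bar, and the offcut hasn't moved. I'm handing in.

```bash
python3 -c "
from cell import env
print(env.get_obs()['joint_velocities'].round(2)); print(env.sign_off())"
```

```text
[-0.22  0.31 -0.18  0.93 -0.23  0.17 -0.02]
the job is handed in; nothing more can be done
None
```

The blank is in the trough and the flap has swung shut behind it. I handed the job in at about 14.6 s of the 48 s allowed.

- **Sideways push:** I pushed the smaller pine board with two part-open fingers until it lay flush against the fence. Contact force was about 6 N, and the side and wrist pictures showed no gap along the fence, with the board still in front of the flap.
- **Feed push:** With the fingers shut, I pushed it along the fence and through the flap. Its rear end stopped about 29–35 mm past the hinge line, where more than 26 mm was needed. I then drew straight back and lifted clear.
- **Last checks:** The flap bar is at the same image row as at the start (243), and the board lies in the trough clear of it. The offcut beside the trough looks unmoved. I did not check the other bystanders one by one; the gripper stayed well away from them. The robot is touching nothing, and the largest force I read was about 8 N.
- **Disagreements:**
  - In the pictures the fingertips sit about 35–38 mm above the reported TCP. My first sideways pass therefore went over the board without touching it, and I repeated it lower.
  - The wrist and side cameras put the feeder about 5 mm apart in y (the feed direction), so I chose a stopping point that worked for both.

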